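# Hold a cuvette in the light path of a bench photometer

## Task

The dark metal floor plate between the lamp and the detector of the small photometer has come up at its near edge: first press it down until it lies flush in its recess. Then take the widest of the three cuvettes out of the rack, touching it only on its two broad frosted faces and never on the narrow clear ones, and leave the two small cuvettes in their places. Finish while holding it upright and still in the light path, the middle of its clear faces centred on the line between lamp and detector and facing them, touching nothing but the fingers; do not put it down or let go.

Things in the scene. Friction and masses are not known exactly. Their poses are not given: they have to be found in the camera images.
- photometer: Fixed bench photometer; grey base, top 14 mm up, x -85 to +55, y -100 to +100 mm. On it two housings, x -22 to +22 mm, tops at 68 mm: bare-metal lamp (y +41 to +91), black detector (y -41 to -91), each with a 20 mm round snout towards the other; 66 mm free between snouts. Origin: on the desk under the middle of the light path; x away from the robot, y along the light path to the lamp, z up.
- beam_mid (a point): Middle of the light path, half-way between the snouts, 48 mm above the desk and 34 mm above the base top. Axes as the photometer's; the light runs along y.
- floor_plate (a joint): Tilt (rad) of the dark steel floor plate, 98 (x) by 60 (y) by 5 mm, photometer x -64 to +34 mm. 0 = flush with the base top; starts at 0.12 to 0.22, near edge 12 to 22 mm up. A snug fit: its far edge is home and it turns about that edge; pressing the near edge takes about 3 N, it stays where left, and meets a rigid stop at 0.
- plate_lip (a point): Place to press: on the plate's upper face, 11 mm in from its raised near edge, mid-width. Moves with the plate; flush, it is 14 mm above the desk at photometer x = -53 mm, y = 0.
- cell_rack: Grey cuvette rack, fixed, 60 mm (x) by 165 mm (y) by 18 mm high, with three equal pockets in a row along y, 55 mm apart; pocket floors 8 mm above the desk, about 1 mm of play all round a wide cuvette. Origin: centre of its underside.
- wide_cell: Widest cuvette, 12.5 (x) by 22.5 (y) by 45 mm high, 25 to 55 g, rigid, upright in one of the pockets: foot 8, top 53 mm above the desk. Broad faces (across x, 12.5 mm apart) are frosted, whitish: grip here. Narrow faces (across y, 22.5 mm apart) are clear, 8.5 mm wide panes between the frosted walls; light passes along y. Origin: centre of its underside; a half turn makes no difference.
- wide_cell_clear_a: Clear pane of the wide cuvette at its +y end, 8.5 by 2.5 by 44 mm; must not be touched. Origin: its lower middle.
- wide_cell_clear_b: Clear pane at its -y end, likewise.
- wide_cell_mid (a point): Centre of the wide cuvette, 22.5 mm above its underside: the point to be held at beam_mid.
- small_cell_1: Small cuvette, 12.5 by 12.5 by 45 mm, in another pocket; to be left alone. Origin: centre of its underside.
- small_cell_2: The other small cuvette, likewise.

How it is judged:
On the way, in this order (a step that is already met when the one before it is completed fails the run):
1. the floor plate is pressed flush (value of joint floor_plate below 0.025 rad and distance of wide_cell from where it was at the start of the episode below 0.02 m), for 0.2 s.
2. the wide cuvette is lifted clear of the rack by the fingers (height (world z) of wide_cell above 0.022 m and contact force between the fingers and wide_cell above 0.5 N and contact force between wide_cell and cell_rack below 0.05 N), for 0.1 s.
At the end, for the whole second after the job is handed in: Floor plate flush (0.03 rad); fingers hold the wide cuvette still by its frosted faces, nothing else touches it; its centre is within 4 mm sideways, 6 mm in height, 10 mm along the light path; upright and square to the light within 0.14 rad; small cuvettes upright within 8 mm of their start (value of joint floor_plate below 0.03 rad and x of wide_cell_mid in the frame of beam_mid between -0.004 and 0.004 m and y of wide_cell_mid in the frame of beam_mid between -0.01 and 0.01 m and z of wide_cell_mid in the frame of beam_mid between -0.006 and 0.006 m and angle between the y axis of wide_cell and the y axis of photometer, either way round below 0.14 rad and angle between wide_cell's own z axis and vertical below 0.14 rad and contact force between the fingers and wide_cell above 1 N and contact force between wide_cell and photometer below 0.05 N and contact force between wide_cell and cell_rack below 0.05 N and not (contact force between the fingers and wide_cell_clear_a above 0.5 N) and not (contact force between the arm and wide_cell_clear_a above 0.5 N) and not (contact force between the fingers and wide_cell_clear_b above 0.5 N) and not (contact force between the arm and wide_cell_clear_b above 0.5 N) and linear speed of wide_cell below 0.02 m/s and angular speed of wide_cell below 0.2 rad/s and distance of each of small_cell_1, small_cell_2 from where it was at the start of the episode below 0.008 m and angle between each of small_cell_1, small_cell_2's own z axis and vertical below 0.2 rad); the arm keeps its last pose, push and grip.
It fails at once if a clear face of the wide cuvette is touched by the robot (contact force between any of the fingers, the arm and wide_cell_clear_a above 0.5 N or contact force between any of the fingers, the arm and wide_cell_clear_b above 0.5 N).
It fails at once if a small cuvette is taken out or knocked over (distance of any of small_cell_1, small_cell_2 from where it was at the start of the episode above 0.012 m).
It also fails if it takes over 48 s, if anything falls off the work surface, if the arm or the gripper's body presses on something with over 40 N, if the wrist force passes 120 N, or if a joint passes its speed limit or range.

## Robot

A 6-joint arm with a two-finger parallel gripper is mounted at the origin on a cart in front of the work surface, level with it; the furniture and walls round the work are solid. World frame = base frame: x ahead of the robot, y to its left, z up, the work surface at z = 0. Lengths are in m, angles in rad, forces in N, time in s.
With the tool pointing down it reaches from about 0.425 to 0.925 m from the base axis. Payload 12.5 kg.
Tool frame: the origin (TCP) lies at the very end of the fingers, on their centre line; the grasp point (between the pads) lies 19 mm behind it; z points along the fingers, y is the line along which they close (so a half turn about z gives the same grasp; the last joint's range is limited). The gripper opens to 85 mm and grips with 20 to 120 N. Pads are 22 mm wide; open, the fingers measure 114 mm over their backs; the gripper's body (76 mm by 85 mm) begins 54 mm behind the grasp point. The pads swing forward as they close: fully open they stand 13 mm farther back than shut.
Start: joints at [-0.106, 0.491, 1.559, -0, 1.092, -0.106], TCP at [0.625, 0, 0.231] pointing down, gripper open.
Joint ranges: [-3.1, 3.1], [-0.84, 2.19], [0.05, 2.79], [-1.13, 4.28], [0.06, 2.93], [-2.69, 2.69]. Speed limits (rad/s): [2.22, 2.22, 2.79, 3.14, 3.14, 3.14].

## Interface

Orientations are given as [roll, pitch, yaw] about the fixed x, y, z axes, in that order (R = Rz(yaw) Ry(pitch) Rx(roll)).
In Python, from cell import observe, cams, order gives the robot as it stands.
- The arm moves only by the shell command python3 -m pendant 'ROWS'. ROWS is JSON, a list that holds one entry, the list of rows, each a list of 7 numbers: the opening, from 0 (shut) to 1 (fully open), then the shift along the tool's x, y, z as a fraction of full scale, then the turn, a rotation vector about the tool's x, y, z as a fraction of full scale. A call has 1 to 12 rows; each row is the pose to reach, as a shift and turn from the pose commanded when the call began, along the tool's axes at that moment, turning the shorter way round; what a row does not reach only later rows make up. Full scale, the value 1, is 200 mm for a shift and pi rad for a turn. A row lasts 1/8 s, in which the tool goes at most 62.5 mm and 10.7 degrees, less where a joint would pass 70% of its speed; a pose out of reach is approached as far as the arm can. A call with a number of a shift or a turn outside -1 to 1 is refused whole. A call with a gripper value outside its range is refused whole. The fingers move at their own pace and stop on an object; the grip force is fixed at half the most. Time passes only in rows, so rows that repeat a pose let the fingers close. It gives the time, the measured TCP pose, the force, the opening and the grip force at its end, in the units of the state.
- observe(): the state, without advancing time (a new reading comes with each control period).
- cams.snapshot(name): name is "scene" or "side" or "wrist"; returns a dict with "frame" (480x640x3 uint8, red, green, blue), "fx", "fy", "cx", "cy" (pixels), "k1" (the pictures are not rectified: a ray, as slopes to the right and down, at radius r is drawn at 1 + k1 r^2 times it, then the intrinsics apply), "cam_to_world" (4x4, takes a point from camera to world coordinates); the wrist camera has in their place "hand_eye" (4x4, takes a point from camera to tool coordinates, whose origin is the TCP and whose axes are the flange's). Camera axes: x right, y up, looking along -z (the intrinsics and any distortion apply to the point x, -y, -z); pixel columns grow to the right and rows downward; lengths in m; the calibration is good to about 2 mm. A picture is of the moment at which its call begins: read the wrist's pose just before it. There is no depth.
- order.finish_job(): hands the job in; it is judged then, once.
The state is a dict: "time_s": time; "q": joint angles; "dq": joint speeds; "tau": joint torques, N m; "eef_pos": TCP position; "tool_rot": TCP orientation; "force": force on the tool from outside, world axes, zero at the start; "ft_torque": the same for the moment, N m; "grip_width": finger opening in m; "grip_force": force on a finger pad.
Only numpy, scipy, OpenCV 4.12 (cv2) and the standard library are available. Lean on these libraries where they do the work, as an engineer would, in place of code of your own. Each camera call takes 0.05 s, during which the arm holds its last target. There are 200 camera calls.

## Working session

There is one attempt and no reset: what is moved stays moved. The work goes in short steps, Python scripts to look and compute and a shell command to move; the robot and the scene stay as the last step left them, time stands still between calls to the robot, and variables do not carry over. Pictures are saved under pics/ and viewed, at most 10 in all, crops included, and the job is handed in when it is done.

```bash
mkdir -p pics
cat > h.py <<'E'
import numpy as np, cv2
from cell import observe, cams, order
from scipy.spatial.transform import Rotation as R
def snap(n,f=None):
    st=observe(); d=cams.snapshot(n)
    if f: cv2.imwrite('pics/'+f,d['frame'][:,:,::-1])
    if 'hand_eye' in d:
        T=np.eye(4);T[:3,:3]=R.from_euler('xyz',st['tool_rot']).as_matrix();T[:3,3]=st['eef_pos']
        d['cam_to_world']=T@np.array(d['hand_eye'])
    d['M']=np.array(d['cam_to_world']); return d
def K(d): return np.array([[d['fx'],0,d['cx']],[0,d['fy'],d['cy']],[0,0,1.]]),np.array([d['k1'],0,0,0,0])
def ray(d,p):
    k,D=K(d); u=cv2.undistortPoints(np.array(p,float).reshape(-1,1,2),k,D)[:,0]
    v=np.c_[u[:,0],-u[:,1],-np.ones(len(u))]@d['M'][:3,:3].T
    return d['M'][:3,3],v
def onz(d,p,z):
    o,v=ray(d,p); return o+v*((z-o[2])/v[:,2])[:,None]
def proj(d,P):
    c=(np.atleast_2d(P)-d['M'][:3,3])@d['M'][:3,:3]; k,D=K(d)
    return cv2.projectPoints(np.c_[c[:,0],-c[:,1],-c[:,2]],np.zeros(3),np.zeros(3),k,D)[0][:,0]
E
python3 - <<'E'
from h import *
s=observe(); print(s)
for n in('scene','side','wrist'):
    d=snap(n,n+'0.png'); print(n,d['M'].round(3).tolist(),d['fx'],d['k1'])
import pickle
E
```

```text
{'time_s': 0.0, 'q': array([-1.05626557e-01,  4.91542410e-01,  1.55947019e+00,  2.86908734e-05,
        1.09168670e+00, -1.05572678e-01]), 'dq': array([ 0.00125785, -0.00079774,  0.00026245, -0.0002003 ,  0.00055326,
       -0.00070984]), 'tau': array([-2.53899279e-04, -6.18447447e+01, -2.61596632e+01, -1.41405640e-04,
        4.01603000e-03, -9.44706159e-06]), 'eef_pos': array([6.24767970e-01, 3.72591883e-05, 2.30731250e-01]), 'tool_rot': array([-3.14049485e+00, -1.41918660e-04,  1.57072913e+00]), 'force': array([-0.11145131, -0.24280467,  0.18775259]), 'ft_torque': array([-0.0042038 , -0.00503693,  0.03672827]), 'grip_force': 0.0, 'grip_width': 0.08562215892994907}
scene [[0.579, 0.497, -0.646, -0.06], [-0.815, 0.334, -0.473, -0.463], [-0.019, 0.801, 0.599, 0.618], [0.0, 0.0, 0.0, 1.0]] 570.6881414415291 -0.12378411504590585
side [[-0.988, 0.1, -0.12, 0.424], [-0.156, -0.65, 0.744, 0.642], [-0.003, 0.754, 0.657, 0.606], [0.0, 0.0, 0.0, 1.0]] 439.8475026531801 0.0339442129461651
wrist [[1.0, -0.001, 0.0, 0.625], [0.001, 0.96, 0.281, 0.071], [-0.0, -0.281, 0.96, 0.374], [0.0, 0.0, 0.0, 1.0]] 396.58000235590333 -0.06160274320734433
```

View pics/scene0.png

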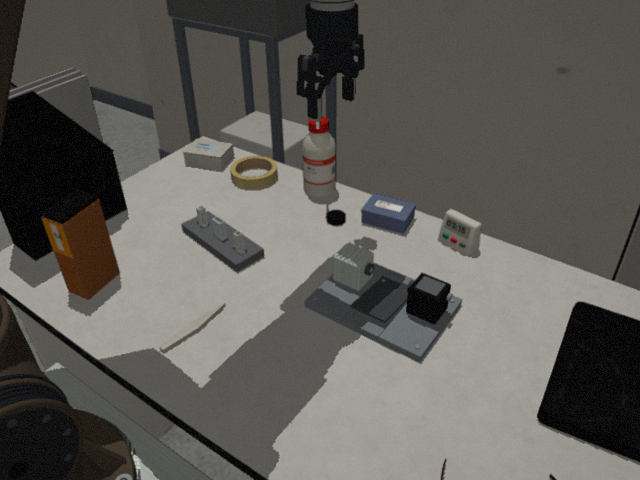

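View pics/side0.png

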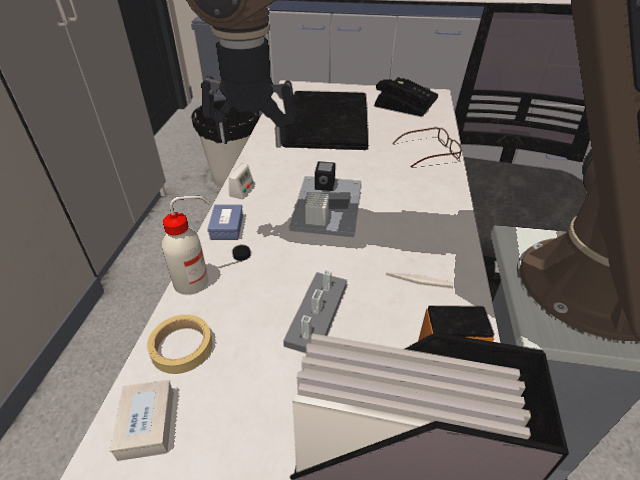

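View pics/wrist0.png

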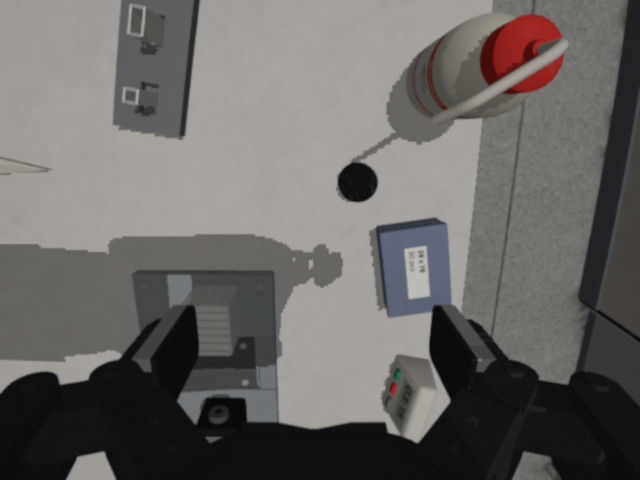

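Wrist view: photometer corners at (135,271), (274,271); the rack at top with its end corners (114,126), (183,137); wide cuvette apparently the middle one (144,22). Scene view: rack at (222,238), photometer at (385,305). Side: rack (316,310), photometer (330,205).

Run:
```python
from h import *
w=snap('wrist'); s=snap('scene'); d=snap('side')
print('photo wrist',onz(w,[(135,271),(274,271),(278,390)],.014).round(4).tolist())
print('rack wrist',onz(w,[(114,124),(183,135),(197,0),(120,0)],.018).round(4).tolist())
print('cells wrist',onz(w,[(131,96),(137,21)],.053).round(4).tolist())
print('photo side',onz(d,[(290,229),(355,235),(361,180),(304,177)],.014).round(4).tolist())
print('rack side',onz(d,[(286,342),(305,349),(347,277),(322,272)],.018).round(4).tolist())
print('photo scene',onz(s,[(305,300),(415,353),(462,300)],.014).round(4).tolist())
print('rack scene',onz(s,[(181,222),(237,266),(263,250),(201,208)],.018).round(4).tolist())
for n,dd,b in(('s',s,(290,230,480,370)),('r',s,(170,190,280,280)),('d',d,(270,150,390,370))):
    f=dd['frame'][b[1]:b[3],b[0]:b[2],::-1]
    k={'s':4,'r':5,'d':2.6}[n]
    cv2.imwrite(f'pics/c_{n}.png',cv2.resize(f,None,fx=k,fy=k,interpolation=cv2.INTER_CUBIC))
```

```text
photo wrist [[0.4499, -0.0663, 0.014], [0.5867, -0.0658, 0.014], [0.5869, -0.2025, 0.014]]
rack wrist [[0.4496, 0.0728, 0.018], [0.5104, 0.0626, 0.018], [0.5299, 0.1704, 0.018], [0.4657, 0.1722, 0.018]]
cells wrist [[0.483, 0.0936, 0.053], [0.493, 0.1473, 0.053]]
photo side [[0.5796, -0.0584, 0.014], [0.4425, -0.0597, 0.014], [0.4447, -0.2678, 0.014], [0.5836, -0.2601, 0.014]]
rack side [[0.5307, 0.2271, 0.018], [0.4983, 0.2355, 0.018], [0.4474, 0.0675, 0.018], [0.495, 0.0617, 0.018]]
photo scene [[0.447, -0.0686, 0.014], [0.4461, -0.2586, 0.014], [0.5818, -0.2687, 0.014]]
rack scene [[0.482, 0.2401, 0.018], [0.4458, 0.0695, 0.018], [0.5029, 0.0611, 0.018], [0.536, 0.2417, 0.018]]
```

```bash
python3 -m pendant '[[[1,1.0,-0.65,0,0,0,0],[1,1.0,-0.65,0,0,0,0],[1,1.0,-0.65,0,0,0,0],[1,1.0,-0.65,0,0,0,0],[1,1.0,-0.65,0,0,0,0],[1,1.0,-0.65,0,0,0,0],[1,1.0,-0.65,0,0,0,0]]]'
python3 - <<'E'
from h import *
d=snap('wrist','w_rack.png'); np.save('M_rack.npy',d['M']); print(d['M'].round(3).tolist(),observe()['time_s'])
E
python3 -m pendant '[[[1,-0.8,0.1,0,0,0,0],[1,-0.8,0.1,0,0,0,0],[1,-0.8,0.1,0,0,0,0],[1,-0.8,0.1,0,0,0,0],[1,-0.8,0.1,0,0,0,0]]]'
python3 -m pendant '[[[0,-0.8,0.1,0,0,0,0],[0,-0.8,0.1,0,0,0,0],[0,-0.8,0.1,0,0,0,0],[0,-0.8,0.1,0,0,0,0],[0,-0.8,0.1,0,0,0,0],[0,-0.8,0.1,0,0,0,0]]]'
python3 - <<'E'
from h import *
d=snap('wrist','w_photo.png'); np.save('M_photo.npy',d['M']); print(d['M'].round(3).tolist(),observe())
E
```

```text
time_s: 1.18
eef_pos: [0.4957, 0.1991, 0.2312]
tool_rot: [3.141, 0.0, 1.569]
force: [0.0, 0.6, -0.1]
grip_width: 0.0853
grip_force: 0.0
[[1.0, 0.001, -0.001, 0.496], [-0.001, 0.96, 0.282, 0.27], [0.001, -0.282, 0.96, 0.374], [0.0, 0.0, 0.0, 1.0]] 1.225
time_s: 1.85
eef_pos: [0.5151, 0.0397, 0.2312]
tool_rot: [-3.141, -0.0, 1.569]
force: [-0.1, 0.2, -0.7]
grip_width: 0.0857
grip_force: 0.0
time_s: 2.6
eef_pos: [0.535, -0.1186, 0.2314]
tool_rot: [3.142, -0.0, 1.573]
force: [0.1, -0.5, -0.8]
grip_width: -0.0001
grip_force: 0.0
[[1.0, -0.002, -0.002, 0.535], [0.002, 0.96, 0.281, -0.047], [0.001, -0.281, 0.96, 0.374], [0.0, 0.0, 0.0, 1.0]] {'time_s': 2.65, 'q': array([-3.38898135e-01,  3.81646817e-01,  1.74853902e+00,  9.81424812e-05,
        1.01125115e+00, -3.40648457e-01]), 'dq': array([-3.72713995e-03, -8.64253990e-05, -1.29198722e-03,  3.40062155e-04,
       -1.54415964e-04, -3.44538418e-03]), 'tau': array([-1.97773268e-01, -5.27271760e+01, -2.46928310e+01, -2.05027289e-03,
       -4.39242503e-04,  1.06165334e-02]), 'eef_pos': array([ 0.53504539, -0.11870538,  0.23144567]), 'tool_rot': array([ 3.14141814e+00, -2.63954539e-05,  1.57249456e+00]), 'force': array([-0.20634235,  0.2256546 , -0.06963455]), 'ft_torque': array([ 0.00493873, -0.00856144,  0.02090735]), 'grip_force': 0.0, 'grip_width': -8.260989307330095e-06}
```

View pics/w_rack.png

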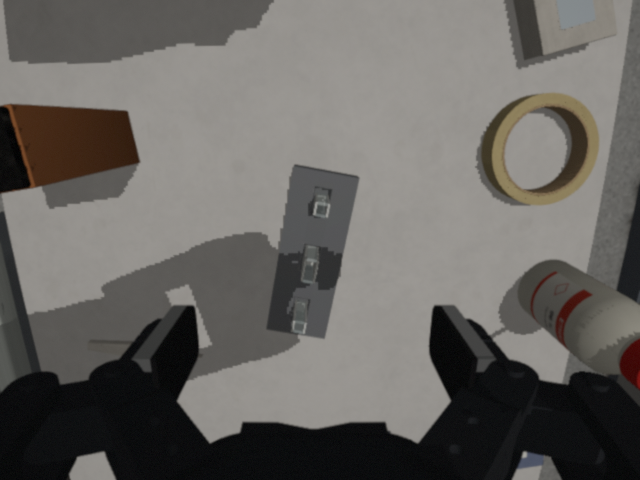

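View pics/w_photo.png

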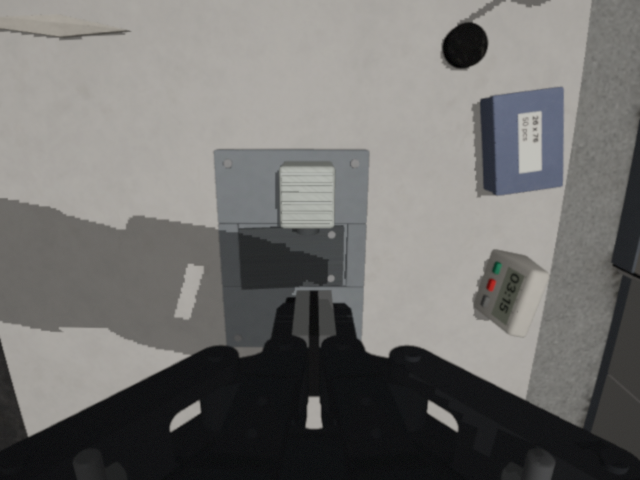

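Rack corners (296,165), (358,177), (325,337), (268,328), cuvettes at (321,203), (310,263), (300,315); the photometer base corners (215,150), (369,150), floor plate near edge at column 239, rows 226–289.

Run:
```python
from h import *
d=snap('wrist'); r=dict(d); r['M']=np.load('M_rack.npy'); d['M']=np.load('M_photo.npy')
print('base',onz(d,[(215,150),(369,150),(226,345),(362,342)],.014).round(4).tolist())
print('lamp top',onz(d,[(279,164),(334,166),(280,228),(335,228)],.068).round(4).tolist())
print('plate',onz(d,[(239,226),(241,289)],.030).round(4).tolist())
c=onz(r,[(295,165),(358,177),(325,338),(267,328)],.018); print('rack',c.round(4).tolist(),c.mean(0))
a=cv2.imread('pics/w_rack.png')[160:345,255:370]
cv2.imwrite('pics/rz.png',cv2.resize(a,None,fx=4.3,fy=3.2,interpolation=cv2.INTER_CUBIC) if 0 else cv2.resize(a,None,fx=3.2,fy=3.2,interpolation=cv2.INTER_CUBIC))
```

```text
base [[0.4471, -0.0696, 0.014], [0.5846, -0.0695, 0.014], [0.4451, -0.2667, 0.014], [0.5855, -0.2626, 0.014]]
lamp top [[0.5087, -0.0769, 0.068], [0.5508, -0.0783, 0.068], [0.5085, -0.1274, 0.068], [0.5524, -0.1273, 0.068]]
plate [[0.4684, -0.1356, 0.03], [0.4671, -0.1968, 0.03]]
rack [[0.4795, 0.2351, 0.018], [0.5358, 0.2245, 0.018], [0.5075, 0.0621, 0.018], [0.4491, 0.0735, 0.018]] [0.49300121 0.14880868 0.018     ]
```

View pics/rz.png

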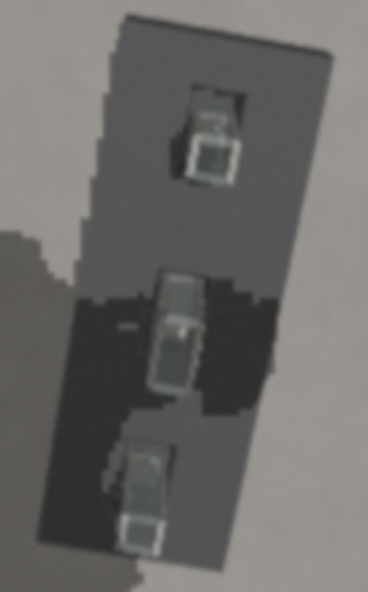

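Wide cuvette is the middle one. Now press the plate.

```bash
python3 -m pendant '[[[0,-0.245,-0.30,0.3,0,0,0],[0,-0.245,-0.30,0.6,0,0,0],[0,-0.245,-0.30,0.85,0,0,0],[0,-0.245,-0.30,0.9,0,0,0],[0,-0.245,-0.30,0.9,0,0,0]]]'
python3 -m pendant '[[[0,0,0,0.04,0,0,0],[0,0,0,0.08,0,0,0],[0,0,0,0.12,0,0,0],[0,0,0,0.145,0,0,0],[0,0,0,0.16,0,0,0],[0,0,0,0.17,0,0,0],[0,0,0,0.17,0,0,0]]]'
```

```text
time_s: 3.32
eef_pos: [0.4746, -0.1684, 0.0502]
tool_rot: [-3.139, -0.001, 1.571]
force: [-0.7, 0.3, 0.0]
grip_width: -0.0004
grip_force: 0.0
time_s: 4.2
eef_pos: [0.4751, -0.169, 0.0173]
tool_rot: [3.141, 0.0, 1.571]
force: [-0.8, -0.3, -0.1]
grip_width: 0.0002
grip_force: 0.0
```

```bash
python3 -m pendant '[[[0,0,0,0.01,0,0,0],[0,0,0,0.02,0,0,0],[0,0,0,0.02,0,0,0]]]'
python3 - <<'E'
from h import *
d=snap('side'); snap('scene')
f=d['frame'][140:250,270:390,::-1]; s=snap('scene')['frame'][230:370,290:480,::-1]
a=cv2.resize(f,(480,440),interpolation=cv2.INTER_CUBIC); b=cv2.resize(s,(320,440)) if 0 else cv2.resize(s[:,:100],(314,440),interpolation=cv2.INTER_CUBIC)
cv2.imwrite('pics/press.png',np.hstack([a,b]))
E
```

```text
time_s: 4.58
eef_pos: [0.4753, -0.1691, 0.0138]
tool_rot: [3.141, 0.0, 1.571]
force: [-2.6, 0.1, 10.3]
grip_width: -0.0
grip_force: 4.8
```

View pics/press.png

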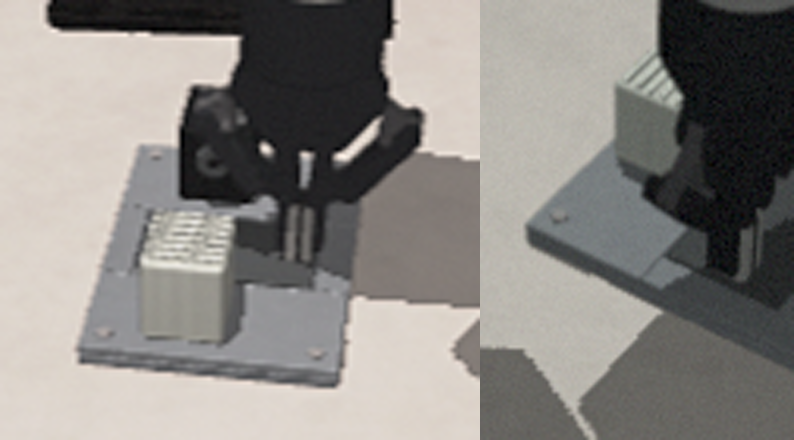

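Fingertips sit on the plate at z=13.8 mm with 10 N, so it is at its stop. Push slightly more to be certain, then rise and check.

```bash
python3 -m pendant '[[[0,0,0,0.01,0,0,0],[0,0,0,0.01,0,0,0],[0,0,0,0.01,0,0,0]]]'; python3 -m pendant '[[[0,0,0,-0.1,0,0,0],[0,0,0,-0.4,0,0,0],[0,0,0,-0.7,0,0,0],[0,0.1,0,-1,0,0,0],[1,0.5,0.3,-1,0,0,0],[1,0.5,0.3,-1,0,0,0],[1,0.5,0.3,-1,0,0,0]]]'
python3 - <<'E'
from h import *
d=snap('wrist'); print(observe()['eef_pos'],observe()['tool_rot'])
p=proj(d,[[.4665,-.168,.014],[.53,-.168,.068]]);print(p)
x,y=p[0].astype(int); x0=max(0,x-100);y0=max(0,y-110)
a=d['frame'][y0:y0+220,x0:x0+260,::-1]; print(x0,y0); cv2.imwrite('pics/p2.png',cv2.resize(a,None,fx=2.5,fy=2.5))
E
```

```text
time_s: 5.1
eef_pos: [0.4753, -0.1691, 0.0131]
tool_rot: [3.14, 0.001, 1.571]
force: [-6.5, 3.0, 32.1]
grip_width: -0.0001
grip_force: 16.2
time_s: 5.98
eef_pos: [0.536, -0.0672, 0.2112]
tool_rot: [3.141, -0.0, 1.574]
force: [0.2, -0.3, -1.1]
grip_width: 0.0541
grip_force: 0.0
[ 0.53517561 -0.06816474  0.21101212] [-3.14138994e+00  2.99344214e-05  1.57296334e+00]
[[239.51328328 312.6541192 ]
 [305.43723923 343.17182321]]
139 202
```

View pics/p2.png

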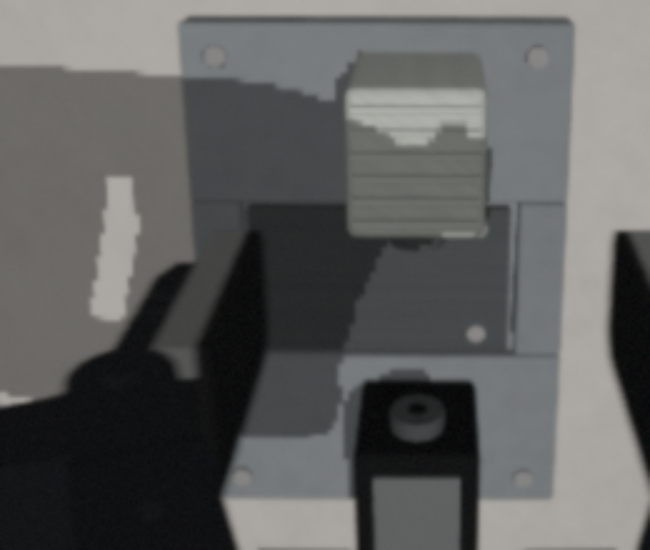

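Plate is flush: its near edge at (238,284) full-frame pixels, matching the projected flush edge (239.5); base corners at (211,209), (367,209), (230,401), (360,401).

```bash
python3 - <<'E'
from h import *
d=snap('wrist')
c=onz(d,[(211,209),(367.4,209),(229.5,401),(360,401)],.014); print('base',c.round(4).tolist())
print('lamp',onz(d,[(277,237.5),(334,237.5),(278,297),(333,297)],.068).round(4).tolist())
r=dict(d); r['M']=np.load('M_rack.npy')
z=lambda p:[(255+(u+.5)/3.2-.5,160+(v+.5)/3.2-.5) for u,v in p]
print('top',onz(r,z([(163,318),(199,322),(186,395),(150,389)]),.053).round(4).tolist())
print('base of cell at rack top',onz(r,z([(160,272),(207,280)]),.018).round(4).tolist())
print('rack',onz(r,z([(127,15),(332,56),(222,571),(38,542)]),.018).round(4).tolist())
E
python3 -m pendant '[[[1,0.5,-0.15,0.2,0,0,0.058],[1,1,-0.2,0.4,0,0,0.058],[1,1,-0.2,0.4,0,0,0.058],[1,1,-0.2,0.4,0,0,0.058],[1,1,-0.2,0.4,0,0,0.058],[1,1,-0.2,0.4,0,0,0.058],[1,1,-0.2,0.4,0,0,0.058]]]'
```

```text
base [[0.4455, -0.0688, 0.014], [0.5825, -0.0685, 0.014], [0.4494, -0.2699, 0.014], [0.5837, -0.2692, 0.014]]
lamp [[0.508, -0.0791, 0.068], [0.5507, -0.079, 0.068], [0.5076, -0.1277, 0.068], [0.5508, -0.1276, 0.068]]
top [[0.4891, 0.159, 0.053], [0.4987, 0.1578, 0.053], [0.4952, 0.1368, 0.053], [0.4854, 0.1385, 0.053]]
base of cell at rack top [[0.4876, 0.1611, 0.018], [0.5014, 0.1586, 0.018]]
rack [[0.479, 0.2357, 0.018], [0.5362, 0.2243, 0.018], [0.5065, 0.062, 0.018], [0.4486, 0.0723, 0.018]]
time_s: 6.95
eef_pos: [0.4955, 0.1297, 0.1318]
tool_rot: [3.141, -0.0, 1.387]
force: [-0.1, -0.1, -0.2]
grip_width: 0.0854
grip_force: 0.0
```

```bash
python3 -m pendant '[[[1,0.089,-0.032,0.1,0,0,0],[1,0.089,-0.032,0.3,0,0,0],[1,0.089,-0.032,0.45,0,0,0],[1,0.089,-0.032,0.54,0,0,0],[1,0.089,-0.032,0.54,0,0,0],[1,0.089,-0.032,0.54,0,0,0]]]'
python3 - <<'E'
from h import *
d=snap('wrist'); print(observe()['eef_pos'])
print(proj(d,[[.4925,.148,.053],[.4925,.148,.018]]))
cv2.imwrite('pics/pre.png',d['frame'][:,:,::-1])
E
```

```text
time_s: 7.7
eef_pos: [0.4925, 0.1493, 0.0241]
tool_rot: [3.14, -0.0, 1.388]
force: [0.3, 0.5, 0.1]
grip_width: 0.0856
grip_force: 0.0
[0.49255007 0.14937899 0.02426896]
[[314.14146742 353.88915814]
 [313.84333179 306.85391889]]
```

View pics/pre.png

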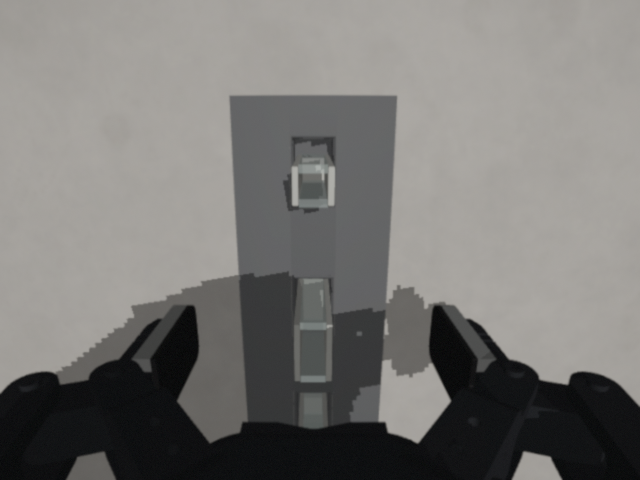

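Cuvette top spans columns 299–329, rows 325–381 (centre ≈(314,353), as projected), square to the pads. Close on it.

```bash
python3 -m pendant '[[[0.4,-0.006,0,0.003,0,0,0],[0.3,-0.006,0,0.003,0,0,0],[0.3,-0.006,0,0.003,0,0,0],[0,-0.006,0,0.003,0,0,0],[0,-0.006,0,0.003,0,0,0],[0,-0.006,0,0.003,0,0,0],[0,-0.006,0,0.003,0,0,0],[0,-0.006,0,0.003,0,0,0]]]'
```

```text
time_s: 8.75
eef_pos: [0.4917, 0.1485, 0.0229]
tool_rot: [3.142, -0.0, 1.389]
force: [-1.1, -0.5, 6.3]
grip_width: 0.0117
grip_force: 58.8
```

```bash
python3 -m pendant '[[[0,0,0,-0.03,0,0,0],[0,0,0,-0.08,0,0,0],[0,0,0,-0.15,0,0,0],[0,0,0,-0.25,0,0,0],[0,0,0,-0.38,0,0,0],[0,0,0,-0.5,0,0,0],[0,0,0,-0.55,0,0,0],[0,0,0,-0.55,0,0,0],[0,0,0,-0.55,0,0,0]]]'
python3 - <<'E'
from h import *
d=snap('wrist'); w=d['frame'][240:440,200:440,::-1]
d=snap('side'); p=proj(d,[.492,.148,.15])[0].astype(int); print(p,observe()['eef_pos'])
f=d['frame'][p[1]-60:p[1]+90,p[0]-60:p[0]+60,::-1]
cv2.imwrite('pics/lift.png',np.hstack([cv2.resize(w,(480,400)),cv2.resize(f,(320,400))]))
E
```

```text
time_s: 9.88
eef_pos: [0.4914, 0.1484, 0.1321]
tool_rot: [-3.141, 0.0, 1.389]
force: [0.6, -0.0, -0.8]
grip_width: 0.0116
grip_force: 58.4
[317 250] [0.49143046 0.14842847 0.13193284]
```

View pics/lift.png

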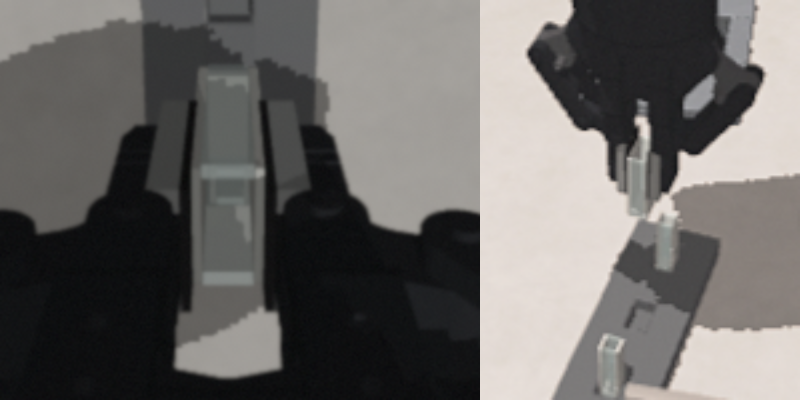

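Cuvette is held squarely and upright, both small ones still in the rack. Carry it over.

```bash
python3 -m pendant '[[[0,-0.1,0.05,0,0,0,-0.01],[0,-0.25,0.1,0,0,0,-0.025],[0,-0.4,0.17,0,0,0,-0.04],[0,-0.55,0.24,0,0,0,-0.05],[0,-0.7,0.3,0,0,0,-0.058],[0,-0.77,0.33,0,0,0,-0.058],[0,-0.793,0.34,0,0,0,-0.058],[0,-0.793,0.34,0,0,0,-0.058],[0,-0.793,0.34,0,0,0,-0.058]]]'
```

```text
time_s: 11.1
eef_pos: [0.5297, -0.019, 0.1327]
tool_rot: [-3.141, -0.0, 1.572]
force: [0.2, 0.4, -1.0]
grip_width: 0.0116
grip_force: 58.4
```

```bash
python3 -m pendant '[[[0,-0.1,0,0,0,0,0],[0,-0.25,0,0,0,0,0],[0,-0.4,0,0,0,0,0],[0,-0.55,0,0,0,0,0],[0,-0.68,0,0,0,0,0],[0,-0.735,0,0,0,0,0],[0,-0.747,0,0,0,0,0],[0,-0.747,0,0,0,0,0],[0,-0.747,0,0,0,0,0],[0,-0.747,0,0,0,0,0]]]'
python3 -m pendant '[[[0,0,0,0.08,0,0,0],[0,0,0,0.17,0,0,0],[0,0,0,0.26,0,0,0],[0,0,0,0.34,0,0,0],[0,0,0,0.41,0,0,0],[0,0,0,0.45,0,0,0],[0,0,0,0.46,0,0,0],[0,0,0,0.46,0,0,0],[0,0,0,0.46,0,0,0],[0,0,0,0.46,0,0,0]]]'
python3 - <<'E'
from h import *
d=snap('wrist','fw.png'); e=observe()['eef_pos']; print(e,observe()['tool_rot'])
# brightness profiles across x at lamp top rear edge and cuvette top, for edges
for nm,y in(('lamp top',-.10),('cuv top',-.169)):
    z=.068 if nm[0]=='l' else .0705
    xs=np.arange(.50,.56,.001); p=proj(d,np.c_[xs,np.full(60,y),np.full(60,z)])
    g=cv2.cvtColor(d['frame'],cv2.COLOR_RGB2GRAY); v=cv2.remap(g,p[:,0].astype('f4'),p[:,1].astype('f4'),1)[:,0]
    print(nm,p[[0,-1]].round().tolist(),v.tolist())
s=snap('side'); p=proj(s,[.53,-.168,.05])[0].astype(int); a=s['frame'][p[1]-65:p[1]+55,p[0]-60:p[0]+60,::-1]
cv2.imwrite('pics/fin.png',np.hstack([cv2.resize(d['frame'][180:430,200:440,::-1],(384,400)),cv2.resize(a,(400,400))]))
E
```

```text
time_s: 12.35
eef_pos: [0.5299, -0.1686, 0.1328]
tool_rot: [3.142, -0.0, 1.572]
force: [-0.1, 0.2, 0.6]
grip_width: 0.0117
grip_force: 58.4
time_s: 13.6
eef_pos: [0.53, -0.1693, 0.0411]
tool_rot: [3.141, 0.0, 1.571]
force: [0.7, -0.5, -0.7]
grip_width: 0.0117
grip_force: 58.4
[ 0.52996004 -0.16920862  0.04102653] [3.14105790e+00 2.01375361e-04 1.57078561e+00]Traceback (most recent call last):
  File "<stdin>", line 6, in <module>
    res = self.concatenate(tuple(objs), axis=axis)
ValueError: all the input array dimensions except for the concatenation axis must match exactly, but along dimension 0, the array at index 0 has size 61 and the array at index 1 has size 60
```

My ten views are used up, so I check the centring numerically.

Run:
```python
from h import *
d=snap('wrist'); print(observe()['eef_pos'],observe()['tool_rot'])
g=cv2.cvtColor(d['frame'],cv2.COLOR_RGB2GRAY)
xs=np.linspace(.50,.56,61)
for nm,y,z in(('lamp',-.09,.068),('lamp',-.11,.068),('base',-.075,.014),('cuv',-.160,.0705),('cuv',-.169,.0705)):
    X=np.linspace(.43,.60,86) if nm=='base' else xs
    p=proj(d,np.c_[X,np.full(len(X),y),np.full(len(X),z)]).astype('f4')
    print(nm,y,p[[0,-1]].round().tolist(),cv2.remap(g,p[:,:1],p[:,1:],1)[:,0].tolist())
```

```text
[ 0.52996677 -0.16921286  0.04095145] [3.14114605e+00 1.66133121e-04 1.57082481e+00]
lamp -0.09 [[206.0, 95.0], [422.0, 95.0]] [138, 138, 138, 137, 138, 137, 137, 137, 137, 137, 167, 190, 193, 194, 195, 196, 198, 198, 197, 194, 193, 194, 197, 199, 198, 193, 192, 196, 198, 198, 196, 195, 196, 197, 198, 199, 198, 197, 198, 197, 197, 200, 201, 199, 199, 200, 198, 195, 194, 184, 160, 136, 137, 137, 137, 136, 136, 137, 137, 138, 137]
lamp -0.11 [[210.0, 167.0], [417.0, 168.0]] [135, 136, 136, 136, 137, 137, 137, 137, 138, 138, 171, 188, 187, 189, 191, 192, 192, 191, 191, 191, 190, 189, 190, 190, 189, 189, 190, 191, 192, 193, 194, 194, 193, 193, 194, 196, 196, 194, 192, 191, 193, 193, 194, 195, 196, 197, 196, 195, 192, 185, 166, 135, 137, 137, 137, 136, 136, 136, 136, 136, 136]
base -0.075 [[69.0, 69.0], [486.0, 67.0]] [181, 181, 182, 182, 183, 182, 181, 182, 130, 135, 135, 135, 135, 136, 136, 136, 137, 137, 136, 136, 136, 135, 134, 136, 136, 138, 138, 138, 138, 138, 138, 137, 136, 137, 138, 158, 190, 197, 194, 191, 196, 197, 195, 195, 196, 198, 198, 196, 196, 195, 200, 199, 199, 199, 197, 195, 196, 199, 200, 201, 201, 199, 196, 195, 181, 127, 136, 136, 136, 137, 137, 136, 135, 137, 137, 137, 136, 145, 181, 181, 181, 181, 181, 183, 183, 182]
cuv -0.16 [[220.0, 326.0], [407.0, 326.0]] [48, 49, 48, 48, 48, 48, 49, 47, 47, 49, 48, 44, 21, 21, 21, 21, 21, 36, 78, 78, 77, 78, 74, 20, 64, 123, 146, 143, 141, 141, 141, 141, 141, 144, 143, 124, 54, 21, 76, 78, 78, 79, 79, 34, 22, 21, 21, 25, 25, 47, 48, 48, 57, 82, 65, 77, 80, 80, 80, 93, 132]
cuv -0.169 [[222.0, 351.0], [405.0, 351.0]] [83, 83, 84, 84, 83, 80, 62, 22, 19, 20, 21, 21, 21, 21, 20, 19, 22, 21, 21, 20, 21, 20, 22, 25, 72, 123, 96, 102, 102, 102, 102, 102, 101, 102, 99, 124, 64, 25, 23, 20, 19, 21, 22, 21, 20, 20, 18, 20, 20, 20, 21, 20, 22, 28, 64, 79, 81, 80, 80, 81, 99]
```

```bash
python3 -c "
from h import *
s=observe(); print(s['time_s'],s['force'],s['grip_force']); print(order.finish_job())"
```

```text
13.7 [0.19974985 0.05478512 0.04805078] 58.39432418346405
the job is handed in; nothing more can be done
None
```

I pressed the floor plate flush and handed the job in at 13.7 s, with the wide cuvette held upright in the light path. In the last wrist picture it sat within about 1 mm sideways of the line between lamp and detector; the small cuvettes were last checked, in place, just after the lift, and the verdict was not shown.

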